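# Set out the polishing kit in order of use

## Task

Set out the polishing kit on the black rubber mat, one cork patch for each, in the order of use and working away from the felt wheel that lies beyond one end of the mat: first the green compound bar on the patch nearest the wheel, then the white compound bar on the middle patch, then the powder pot upright on the patch furthest from the wheel, and last the abrasive pad flat on top of the pot's lid. Each thing sits in the middle of its place, both bars lying lengthwise along their patches, and the felt wheel and the tape roll stay where they are.

Things in the scene. Friction and masses are not known exactly. Their poses are not given: they have to be found in the camera images.
- mat: Fixed black rubber setting-out mat, 130 x 300 x 8 mm, flat on the worktop; origin at the centre of its underside, x across (130 mm), y along (300 mm), top 8 mm above the origin. Three tan cork patches lie flush in its top, each 112 mm along the mat's x and 60 mm along its y, with centres at y = -90, 0 and +90 mm (x = 0). Brass eyelets in the corners.
- felt_wheel: Loose pale grey felt wheel lying flat on the worktop about 200 mm from the mat's centre, beyond one of its two ends (which one varies), on the mat's y axis within 10 mm; 86 mm across, 20 mm high, origin at the centre of its underside. Marks where the row begins; leave in place.
- tape_roll: Loose roll of tan tape lying flat on the worktop beyond the other end of the mat, likewise about 200 mm from the mat's centre; a ring 95 mm across, 25 mm high, origin at the centre of its underside. Leave in place.
- wax_bar_green: Loose green polishing compound bar lying on the worktop, 34 mm wide along its x, 88 mm long along its y, 28 mm high, about 0.16 kg; worn at one end; origin at the centre of its underside, z up.
- wax_bar_white: Loose white polishing compound bar lying on the worktop, 32 mm wide along its x, 72 mm long along its y, 26 mm high, about 0.14 kg; origin at the centre of its underside, z up.
- powder_pot: Loose powder pot standing on the worktop, closed, white body 52 mm across up to 38 mm, blue screw lid 56 mm across from there to its flat top at 52 mm; about 0.07 kg; origin at the centre of its underside, z up its axis.
- sand_pad: Loose hand abrasive pad (yellow-brown block with a dark grey face) lying flat on the worktop, 36 mm wide along its x, 55 mm long along its y, 14 mm thick, about 0.02 kg; origin at the centre of its underside, z up. Pad, pot and bars start in a row along world y. The polishing machine's splash guard hangs about 80 mm behind that row, 60 to 260 mm up; the front of the bench is clear.
Mind the look-alikes: they are no part of the job. Several things have the shape of the powder_pot; the one meant has the colours described above.

How it is judged:
By the outcome, as a careful person would: the job done as asked, in the order asked, and still so for the second after the job is handed in, with the robot touching nothing.
It also fails if it takes over 122 s, if anything falls off the work surface, if the arm or the gripper's body presses on something with over 40 N, if the wrist force passes 120 N, or if a joint passes its speed limit or range.

## Robot

A 7-joint arm with a two-finger parallel gripper is mounted at the origin on a cart in front of the work surface, level with it; the furniture and walls round the work are solid. World frame = base frame: x ahead of the robot, y to its left, z up, the work surface at z = 0. Lengths are in mm, angles in rad, forces in N, time in s.
With the tool pointing down it reaches from about 400 to 875 mm from the base axis. Payload 6.5 kg.
Tool frame: the origin (TCP) lies at the centre of the arm's flange, where the gripper is bolted on; the fingertips stand 166 mm ahead of it and the grasp point (between the pads) lies 147 mm ahead of it (robot.finger_overhang is the distance from the TCP to the fingertips, in mm); z points along the fingers, y is the direction in which the jaws open and shut (so a half turn about z gives the same grasp; the last joint's range is limited). The gripper opens to 88 mm and grips with 3 to 60 N. Pads are 18 mm wide; open, the fingers measure 123 mm over their backs; the gripper's body (75 mm by 187 mm) begins 45 mm behind the grasp point.
Start: joints at [1.1, 0.536, -0.004, 1.538, 0.003, 1.067, -0.071], TCP at [255.992, -597.46, 404.716] pointing down, gripper open.
Joint ranges: [-2.7, 2.7], [-0.37, 2.16], [-1.27, 1.26], [0.24, 2.4], [-1.31, 4.45], [0.19, 1.91], [-2.76, 2.76]. Speed limits (rad/s): [2.39, 2.39, 3.14, 3.14, 3.14, 3.14, 3.14].

## Interface

Orientations are given as a rotation vector (axis times angle).
In Python, from plant import robot gives the robot as it stands.
- The arm moves only by the tool send_rows, never from a script. Its argument "plan" is one flat list of numbers, 5 for each row, row after row: the opening in per cent of the stroke, from 0 (shut) to 100 (fully open), then the shift along the tool's x, y, z in m, then the turn about the tool's z in degrees. In form: [fingers, dx, dy, dz, turn, fingers, dx, dy, dz, turn, ...]. A call has 1 to 8 rows; each row shifts and turns the pose as measured when the row begins, along the tool's axes as they then stand; what a row does not reach is not made up. A row lasts 1/10 s, in which the tool goes at most 50 mm and 8.59 degrees, less where a joint would pass 70% of its speed; a pose out of reach is approached as far as the arm can. A call with a gripper value outside its range is refused whole. The fingers move at their own pace and stop on an object; "grip_force" is the grip in N (left out, the last holds). Time passes only in rows, so rows that do not move let the fingers close. It gives the time, the measured TCP pose, the force and the opening at its end, in the units of the state.
- robot.state(): the state, without advancing time (a new reading comes with each control period).
- robot.read_camera(name): name is "scene" or "top" or "wrist"; returns a dict with "pixels" (420x560x3 uint8, red, green, blue), "fx", "fy", "cx", "cy" (pixels), "camera_from_world" (4x4, takes a point from world to camera coordinates). Camera axes: x right, y down, z forward; pixel columns grow to the right and rows downward; lengths in mm; the calibration is good to about 2 mm. A picture is of the moment at which its call begins. There is no depth.
- robot.close_job(): hands the job in, once; it reports no verdict.
The state is a dict: "time_s": time; "joint_pos": joint angles; "dq": joint speeds; "effort": joint torques, N m; "ee_pos": TCP position; "orientation": TCP orientation; "contact_force": force on the tool from outside, world axes, zero at the start; "moment": the same for the moment, N m; "gripper_width": opening from 0.0 (shut) to 1.0 (fully open).
Only numpy, scipy, OpenCV 4.12 (cv2) and the standard library are available. Lean on these libraries where they do the work, as an engineer would, in place of code of your own. Each camera call takes 0.05 s, during which the arm holds its last target. There are 200 camera calls.

## Working session

There is one attempt and no reset: what is moved stays moved. The work goes in short steps, Python scripts to look and compute and a tool call to move; the robot and the scene stay as the last step left them, time stands still between calls to the robot, and variables do not carry over. Pictures are saved under pics/ and viewed, about 12 in all and at most 16, crops included, and the job is handed in when it is done.

Besides the shell and the picture viewer there is one more tool, called after "Request:" as a command line: name --argument value ..., lists and objects as JSON in quotes. send_rows: Moves the arm, as the interface text tells. Its arguments: {"type":"object","properties":{"plan":{"type":"array","items":{"type":"number"}},"grip_force":{"type":"number"}},"required":["plan"]}

```bash
mkdir -p pics; ls
cat > h.py <<'E'
import numpy as np, cv2
from plant import robot
def shot(n,f=None):
    c=robot.read_camera(n)
    if f: cv2.imwrite('pics/'+f,cv2.cvtColor(c['pixels'],cv2.COLOR_RGB2BGR))
    return c
def ray(c,u,v,z):
    T=np.array(c['camera_from_world']);R=T[:3,:3];o=-R.T@T[:3,3]
    d=R.T@np.array([(u-c['cx'])/c['fx'],(v-c['cy'])/c['fy'],1]);return (o+d*(z-o[2])/d[2])
def proj(c,p):
    T=np.array(c['camera_from_world']);q=T[:3,:3]@np.array(p)+T[:3,3]
    return c['fx']*q[0]/q[2]+c['cx'],c['fy']*q[1]/q[2]+c['cy']
E
python3 - <<'E'
from h import *
print(robot.state())
for n in('top','scene'):
    c=shot(n,n+'0.png');T=np.array(c['camera_from_world']);print(n,-T[:3,:3].T@T[:3,3],T[:3,:3].round(2).tolist(),c['fx'])
E
```

```text
pics
{'time_s': 0.0, 'joint_pos': array([ 1.09980176,  0.5371687 , -0.00445503,  1.53882904,  0.00257671,
        1.06731948, -0.0711676 ]), 'dq': array([ 9.75848580e-04,  7.21047817e-04, -3.31377197e-04, -3.97411368e-04,
       -2.85487219e-04, -2.46384584e-05, -2.89257706e-04]), 'effort': array([ 7.25519476e-04, -5.70984507e+01,  9.91177149e-01, -2.51603293e+01,
       -5.62128390e-02,  1.80288241e-02,  1.32902851e-04]), 'ee_pos': array([ 255.87887348, -597.1691519 ,  403.85422679]), 'orientation': array([-3.07580338e+00, -6.31348149e-01,  6.91621059e-04]), 'contact_force': array([ 0.74328075,  0.19357336, -0.64425985]), 'moment': array([-0.00493469,  0.06895231,  0.00456032]), 'gripper_width': 0.9994500438257818}
top [ 346.73185917  -65.59698274 1438.60086326] [[0.0, -1.0, 0.01], [-0.99, -0.0, -0.1], [0.1, -0.01, -0.99]] 542.8684061373197
scene [ 96.24654053 672.19620966 674.98321337] [[-0.89, -0.46, -0.01], [-0.26, 0.53, -0.81], [0.37, -0.72, -0.59]] 391.49688896767685
```

View pics/top0.png

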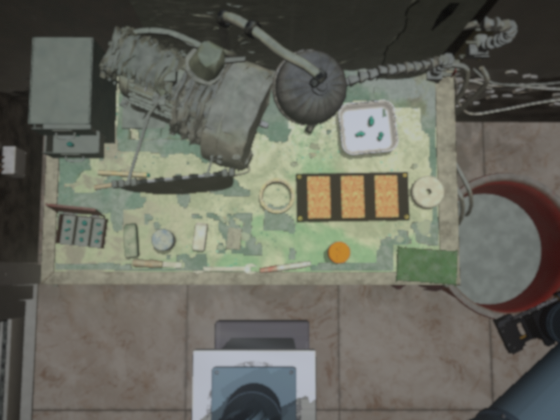

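View pics/scene0.png

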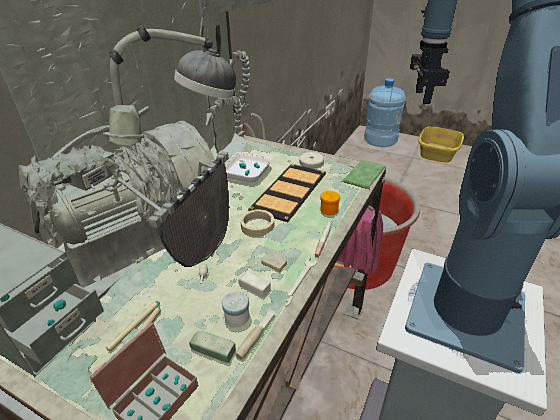

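The top view shows the mat at about (353,197), felt wheel (428,192) and tape roll (275,197). The row is green bar (131,240), pot (163,240), white bar (201,237), pad (234,237). Pot candidates are (163,240) with a bluish lid and (339,253), which is orange. I'll check both in one enlarged crop.

Run:
```python
from h import *
t=cv2.imread('pics/top0.png');s=cv2.imread('pics/scene0.png')
a=cv2.resize(t[215:265,110:260],None,fx=5,fy=5,interpolation=cv2.INTER_CUBIC)
b=cv2.resize(s[180:370,180:360],(375,340*375//375),interpolation=cv2.INTER_CUBIC)
d=cv2.resize(t[165:270,255:450],(375,202),interpolation=cv2.INTER_CUBIC)
o=np.zeros((600,750,3),np.uint8);o[:250]=a;o[255:595,:375]=b;o[255:457,375:]=d
cv2.imwrite('pics/crop1.png',o)
c=shot('top')
for n,u,v,z in[('green',131,240,28),('pot',163,240,52),('white',201,237,26),('pad',234,237,14),('mat',353,197,8),('wheel',428,192,20),('tape',275,197,25)]: print(n,ray(c,u,v,z).round())
```

```text
green [434. 316.  28.]
pot [432. 228.  52.]
white [442. 135.  26.]
pad [443.  50.  14.]
mat [ 551. -265.    8.]
wheel [ 563. -462.   20.]
tape [548. -57.  25.]
```

View pics/crop1.png

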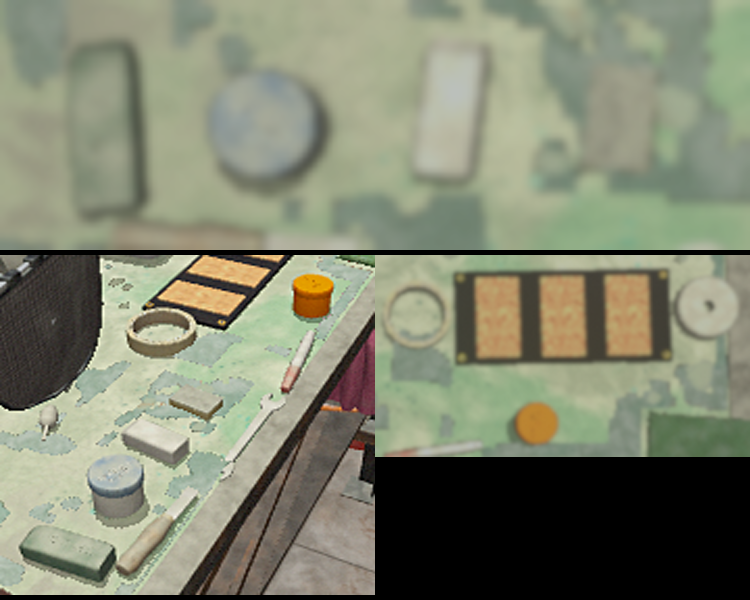

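The blue-lid pot with white body at top (163,240) is the one; the orange pot at (339,253) is the look-alike. The wheel is at the mat's -y end. I'll square up the tool and head over the mat.

Add to h.py:
```python
def to(X,Y,Z,yaw=0):
    """print remaining shift (tool axes, mm) and turn (deg)"""
    from scipy.spatial.transform import Rotation as Ro
    s=robot.state();R=Ro.from_rotvec(s['orientation']).as_matrix()
    y=np.degrees(np.arctan2(R[1,0],R[0,0]))
    print('t',round(s['time_s'],2),'pos',s['ee_pos'].round(1),'yaw',y.round(2),'tilt',R[:,2].round(3),'d',(R.T@(np.array([X,Y,Z])-s['ee_pos'])).round(1),'turn',round(y-yaw,2),'w',round(88*s['gripper_width'],1),'F',s['contact_force'].round(1))
```

```text
(no output)
```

Request:
send_rows --plan '[100,0,0,0,7.7,100,0,0,0,7.7,100,0,0,0,7.7,100,0.033,-0.037,0,0,100,0.033,-0.037,0,0,100,0.033,-0.037,0,0,100,0.033,-0.037,0,0,100,0.033,-0.037,0,0]'

```text
time_s: 0.95
ee_pos: [420.5, -416.7, 400.8]
orientation: [-3.141, 0.051, 0.011]
contact_force: [-0.2, -0.2, 0.5]
gripper_width: 1.0
```

```bash
python3 -c "
from h import *
to(540,-265,404)"
```

```text
t 0.95 pos [ 420.5 -416.7  400.8] yaw -1.85 tilt [-0.007  0.    -1.   ] d [ 114.5 -155.5   -4. ] turn -1.85 w 88.0 F [-0.2 -0.2  0.5]
```

Request:
send_rows --plan '[100,0.03,-0.039,0,-1.85,100,0.03,-0.039,0,0,100,0.03,-0.039,0,0,100,0.015,-0.03,-0.004,0,100,0,0,0,0,100,0,0,0,0]'

```text
time_s: 1.55
ee_pos: [532.7, -258.4, 402.9]
orientation: [-3.137, -0.023, 0.01]
contact_force: [0.5, -0.8, -0.6]
gripper_width: 1.004
```

```bash
python3 -c "
from h import *
to(520,-265,404)
c=shot('wrist','w1.png');T=np.array(c['camera_from_world']);print(-T[:3,:3].T@T[:3,3],T[:3,:3].round(2).tolist(),c['fx'])
"
```

```text
t 1.55 pos [ 532.7 -258.4  402.9] yaw 0.85 tilt [-0.006  0.005 -1.   ] d [-12.8   6.4  -1. ] turn 0.85 w 88.4 F [ 0.5 -0.8 -0.6]
[ 606.49259767 -256.03138605  382.37734043] [[0.02, -1.0, -0.01], [-0.96, -0.02, 0.29], [-0.29, 0.0, -0.96]] 350.31824174078054
```

View pics/w1.png

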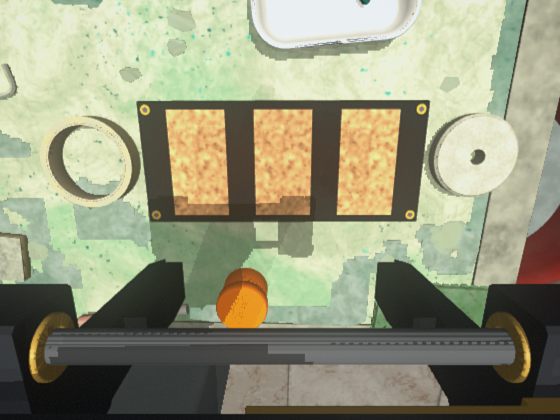

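The wrist view shows the mat with corners about (137,101), (429,101), (416,219), (150,221), the wheel at right (477,155) and the tape at left (91,160). I'll measure the patches, mat and wheel.

Run:
```python
from h import *
c=shot('wrist');im=cv2.GaussianBlur(c['pixels'],(3,3),0)
h=cv2.cvtColor(im,cv2.COLOR_RGB2HSV)
m=((h[...,0]<22)&(h[...,1]>70)&(h[...,2]>90)).astype(np.uint8);m[225:]=0;m[:,:150]=0;m[:,430:]=0
m=cv2.morphologyEx(m,cv2.MORPH_CLOSE,np.ones((7,7)));m=cv2.morphologyEx(m,cv2.MORPH_OPEN,np.ones((9,9)))
for k in cv2.findContours(m,0,2)[0]:
    if cv2.contourArea(k)<2000: continue
    w=np.array([ray(c,u,v,8)[:2] for u,v in k[:,0]],np.float32)
    print('patch',cv2.minAreaRect(w))
d=(im.max(2)<75).astype(np.uint8)|m;d[228:]=0;d[:95]=0
d=cv2.morphologyEx(d,cv2.MORPH_OPEN,np.ones((9,9)))
k=max(cv2.findContours(d,0,2)[0],key=cv2.contourArea)
print('mat',cv2.minAreaRect(np.array([ray(c,u,v,8)[:2] for u,v in k[:,0]],np.float32)))
print('wheel',ray(c,477,153,20),'tape',ray(c,91,160,12))
```

```text
patch ((551.0399780273438, -168.04928588867188), (113.18244934082031, 62.732887268066406), 1.097758173942566)
patch ((554.4256591796875, -348.22039794921875), (113.73577880859375, 62.72598648071289), 0.9691940546035767)
patch ((552.9799194335938, -258.0630798339844), (113.89269256591797, 62.696372985839844), 0.968708872795105)
mat ((551.397705078125, -199.91033935546875), (126.72379302978516, 179.03773498535156), 0.9748729467391968)
wheel [ 568.91693849 -456.05581684   20.        ] tape [554.34766042 -55.52135641  12.        ]
```

Patches: near wheel (554.4,-348), middle (552.8,-258), far (551,-168), mat yaw about 1°, and each measures about 113x62.7, which is close to the given 112x60. Now I'll go over the row.

Request:
send_rows --plan '[64,-0.02,-0.045,0,0.85,64,-0.02,-0.045,0,0,64,-0.018,-0.046,0,0,64,-0.015,-0.047,0,0,64,-0.012,-0.048,0,0,64,-0.01,-0.048,0,0,64,-0.007,-0.049,0,0,64,-0.005,-0.049,0,0]'

```text
time_s: 2.45
ee_pos: [425.1, 109.5, 403.2]
orientation: [3.137, -0.069, -0.006]
contact_force: [0.6, -0.7, 0.2]
gripper_width: 0.638
```

Request:
send_rows --plan '[64,-0.002,-0.045,0,0,64,0,-0.03,0,0,64,0,0,0,0,64,0,0,0,0]'

```text
time_s: 2.85
ee_pos: [426.5, 188.0, 403.3]
orientation: [3.138, -0.071, -0.003]
contact_force: [-0.1, -0.4, 0.5]
gripper_width: 0.637
```

```bash
python3 -c "
from h import *
to(415,250,404)
c=shot('wrist','w2.png')
"
```

```text
t 2.85 pos [426.5 188.  403.3] yaw -2.58 tilt [-0.002 -0.003 -1.   ] d [-14.3 -61.5  -0.8] turn -2.58 w 56.1 F [-0.1 -0.4  0.5]
```

View pics/w2.png

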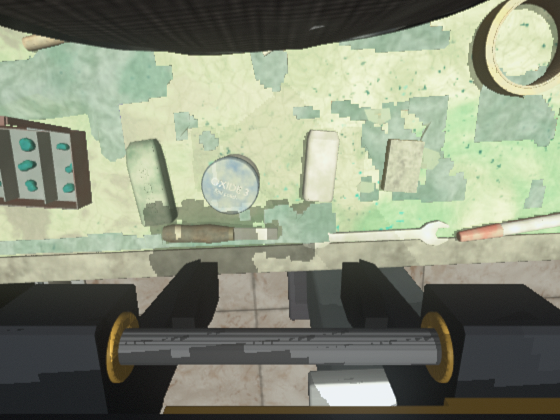

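All four are visible: green bar about (152,182), pot lid (231,184), white bar (320,166), pad (404,165), with the guard at the top edge. I'll enlarge to pick edges.

Run:
```python
import cv2,numpy as np
w=cv2.imread('pics/w2.png')
a=cv2.resize(w[125:230,115:275],None,fx=5,fy=5,interpolation=cv2.INTER_CUBIC)[:,:800]
b=cv2.resize(w[120:205,285:445],None,fx=5,fy=5,interpolation=cv2.INTER_CUBIC)
o=np.vstack([a,b])
print(o.shape)
for i in range(0,800,50):
    cv2.line(o,(i,0),(i,6 if i%100 else 14),(0,0,255),1);cv2.line(o,(i,525),(i,531 if i%100 else 539),(0,0,255),1)
for j in range(0,950,50): cv2.line(o,(0,j),(6 if j%100 else 14,j),(0,0,255),1)
cv2.imwrite('pics/w2c.png',cv2.resize(o,(500,594)) if 0 else cv2.resize(o,None,fx=.63,fy=.63))
```

```text
(950, 800, 3)
```

View pics/w2c.png

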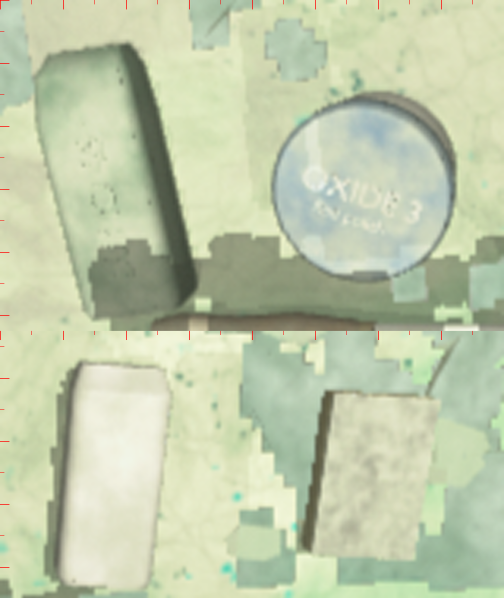

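```bash
cat > m.py <<'E'
from h import *
c=shot('wrist')
def P(x,y,z,o,y0): return ray(c,o[0]+x/3.15,o[1]+(y-y0)/3.15,z)[:2]
def rect(n,q,z,o,y0):
    p=np.array([P(x,y,z,o,y0) for x,y in q]);a=(p[0]+p[1]-p[2]-p[3])/2;b=(p[0]+p[3]-p[1]-p[2])/2
    print(n,'ctr',p.mean(0).round(1),'len',np.linalg.norm(a).round(1),'wid',np.linalg.norm(b).round(1),'yaw of long axis',np.degrees(np.arctan2(a[1],a[0])).round(1),'yaw by width',np.degrees(np.arctan2(-b[0],b[1])).round(1))
rect('green',[(30,55),(125,43),(180,307),(92,320)],28,(115,125),0)
rect('white',[(78,363),(170,370),(150,586),(58,580)],26,(285,120),331)
rect('pad',[(332,392),(440,398),(415,558),(311,551)],14,(285,120),331)
a=[P(273,188,52,(115,125),0),P(454,188,52,(115,125),0),P(363,97,52,(115,125),0),P(363,280,52,(115,125),0)]
print('pot',(a[0]+a[1])/2,(a[2]+a[3])/2,a[0]-a[1],a[2]-a[3])
E
python3 m.py
```

```text
green ctr [436.5 321.6] len 88.0 wid 30.5 yaw of long axis 3.8 yaw by width 5.2
white ctr [446.  144.6] len 70.2 wid 30.0 yaw of long axis -5.9 yaw by width -6.6
pad ctr [440.7  56.1] len 53.4 wid 35.8 yaw of long axis -5.0 yaw by width -6.1
pot [436.57347601 234.78667601] [435.74776013 235.01547828] [ 2.51653932 55.05450327] [56.48008687 -4.82707449]
```

```bash
python3 -c "
from h import *
to(436.5,321.6,230,4.5)
c=shot('top')
h=cv2.cvtColor(cv2.GaussianBlur(c['pixels'],(3,3),0),cv2.COLOR_RGB2HSV)
m=((h[...,0]<22)&(h[...,1]>90)&(h[...,2]>90)).astype(np.uint8);m[225:]=0;m[:165]=0;m[:,:300]=0;m[:,410:]=0
m=cv2.morphologyEx(cv2.morphologyEx(m,3,np.ones((5,5))),2,np.ones((5,5)))
for k in cv2.findContours(m,0,2)[0]:
    r=cv2.minAreaRect(np.array([ray(c,u,v,8)[:2] for u,v in k[:,0]],np.float32));print(r)
"
```

```text
t 2.95 pos [426.6 187.4 403.4] yaw -2.66 tilt [-0.002 -0.003 -1.   ] d [   4. -135.  173.] turn -7.16 w 56.2 F [ 0.2 -0.7 -0. ]
((550.5406494140625, -174.21389770507812), (63.9024772644043, 113.1154556274414), 89.82515716552734)
((553.7299194335938, -352.8619384765625), (113.0068359375, 64.38793182373047), 0.1385975331068039)
((552.1320190429688, -263.30303955078125), (115.60606384277344, 66.36566162109375), 0.17929263412952423)
```

Request:
send_rows --plan '[68,0.003,-0.034,0,-7.1,68,0.008,-0.034,0,0,68,0.005,-0.034,0.0,0,68,0,-0.031,0.04,0,68,0,0,0.045,0,68,0,0,0.045,0,68,0,0,0,0]'

```text
time_s: 3.7
ee_pos: [443.9, 313.8, 270.6]
orientation: [3.136, 0.094, 0.007]
contact_force: [-0.4, 0.1, -1.2]
gripper_width: 0.681
```

```bash
python3 -c "
from h import *
to(436.5,321.6,171,4.5)
c=shot('wrist','w3.png')
"
```

```text
t 3.7 pos [443.9 313.8 270.6] yaw 3.42 tilt [ 0.004 -0.004 -1.   ] d [-7.3 -8.7 99.5] turn -1.08 w 59.9 F [-0.4  0.1 -1.2]
```

View pics/w3.png

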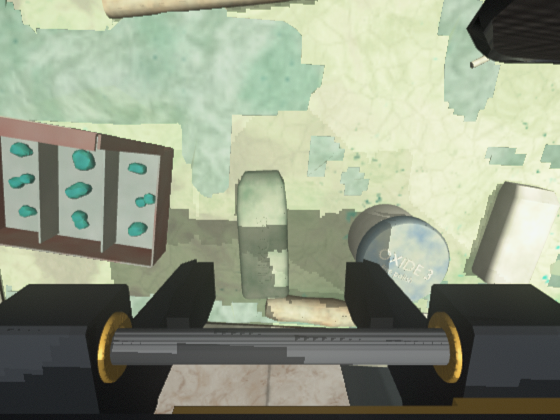

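Close up, the bar's top face spans cols 238-287 and rows 171-298, the pot is well to the right, and the brush handle lies below at (310,308).

```bash
python3 -c "
from h import *
c=shot('wrist')
for q in[(239,200),(284,200),(243,275),(288,275),(262,171),(264,298)]: print(ray(c,*q,28).round(1))
print('brush',ray(c,268,300,15).round())
p=robot.state()['ee_pos'];print(p,proj(c,(p[0],p[1],28)))
"
```

```text
[464.7 343.   28. ]
[466.5 313.3  28. ]
[410.7 338.7  28. ]
[412.5 307.   28. ]
[484.9 328.7  28. ]
[393.5 323.1  28. ]
brush [385. 320.  15.]
[446.01979215 315.30064107 275.81481305] (np.float64(279.10935549954246), np.float64(229.21428955336347))
```

Request:
send_rows --plan '[68,-0.005,-0.009,0.03,-1,68,0,0,0,0,68,0,0,0,0,68,0,0,0,0]'

```text
time_s: 4.2
ee_pos: [446.2, 323.8, 256.0]
orientation: [-3.132, -0.11, -0.04]
contact_force: [-0.5, -0.3, -0.0]
gripper_width: 0.677
```

```bash
python3 -c "
from h import *
to(438,324,171,5)
c=shot('wrist','w4.png')
to(438,324,171,5)
p=robot.state()['ee_pos'];print(p,proj(c,(p[0],p[1],28)))
o=cv2.imread('pics/w4.png')[150:330,180:400];o=cv2.resize(o,(733,600),interpolation=2)
cv2.imwrite('pics/w4c.png',o)
"
```

```text
t 4.2 pos [446.2 323.8 256. ] yaw 4.04 tilt [ 0.025  0.008 -1.   ] d [-10.4  -0.2  84.8] turn -0.96 w 59.6 F [-0.5 -0.3 -0. ]
t 4.25 pos [446.6 323.9 256.3] yaw 4.02 tilt [ 0.026  0.009 -1.   ] d [-10.9  -0.1  85.1] turn -0.98 w 59.7 F [-0.4  0.6  1. ]
[446.62554014 323.91617884 256.33805686] (np.float64(283.4117100247422), np.float64(244.5653277934205))
```

View pics/w4c.png

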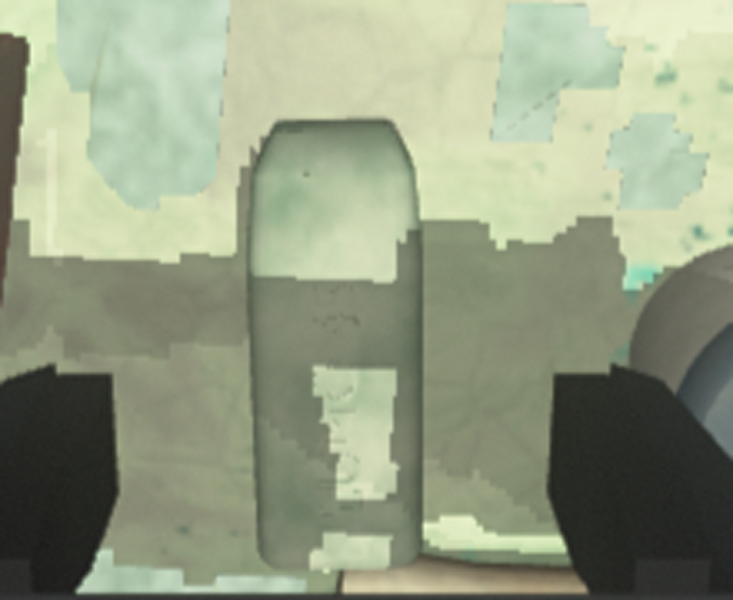

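```bash
cat >> h.py <<'E'
def tip(X,Y,Z,yaw=0):
    """same for the fingertip point"""
    from scipy.spatial.transform import Rotation as Ro
    s=robot.state();R=Ro.from_rotvec(s['orientation']).as_matrix();p=s['ee_pos']+166*R[:,2]
    y=np.degrees(np.arctan2(R[1,0],R[0,0]))
    print('t',round(s['time_s'],2),'TIP',p.round(1),'yaw',y.round(1),'tilt',R[:2,2].round(3),'d',(R.T@(np.array([X,Y,Z])-p)).round(1),'turn',round(y-yaw,1),'w',round(88*s['gripper_width'],1),'F',s['contact_force'].round(1))
    print('q',s['joint_pos'].round(2))
E
python3 -c "
from h import *
tip(438,324,5,5)
c=shot('wrist')
for q in[(252,300),(420,300),(256,520),(421,520),(330,118),(340,570)]: print(ray(c,180+q[0]/3.332,150+q[1]/3.333,28).round(1))
"
```

```text
t 4.25 TIP [451.  325.4  90.4] yaw 4.0 tilt [0.026 0.009] d [-15.3   1.   85. ] turn -1.0 w 59.7 F [-0.4  0.6  1. ]
q [-0.5   0.59 -0.28  1.9   0.27  0.66 -2.44]
[448.9 341.9  28. ]
[451.2 310.1  28. ]
[402.6 338.6  28. ]
[405.1 305.7  28. ]
[484.7 329.6  28. ]
[392.7 321.1  28. ]
```

Request:
send_rows --plan '[68,-0.015,0.001,0.02,-1,68,-0.003,0,0.03,0,68,0,0,0.03,0,68,0,0,0.0,0]'

```text
time_s: 4.7
ee_pos: [433.3, 322.9, 178.7]
orientation: [-3.126, -0.134, -0.054]
contact_force: [-0.1, 0.2, -0.1]
gripper_width: 0.682
```

```bash
python3 -c "
from h import *
tip(438.5,325,5,5)"
```

```text
t 4.7 TIP [438.9 325.2  12.8] yaw 4.9 tilt [0.034 0.014] d [-0.7  0.2  7.8] turn -0.1 w 60.0 F [-0.1  0.2 -0.1]
q [-0.56  0.71 -0.22  1.95  0.34  0.49 -2.51]
```

Request:
send_rows --plan '[68,0,0,0.009,0,68,0,0,0,0,20,0,0,0,0,20,0,0,0,0,20,0,0,0,0,20,0,0,0,0]' --grip_force 20

```text
time_s: 5.3
ee_pos: [436.1, 324.0, 174.6]
orientation: [-3.122, -0.131, -0.064]
contact_force: [-0.3, -0.2, -1.7]
gripper_width: 0.366
```

```bash
python3 -c "
from h import *
tip(438.5,325,5,5)"
```

```text
t 5.3 TIP [442.7 326.9   8.7] yaw 4.8 tilt [0.04  0.018] d [-4.5  1.6  3.5] turn -0.2 w 32.2 F [-0.3 -0.2 -1.7]
q [-0.56  0.72 -0.22  1.94  0.34  0.47 -2.51]
```

Request:
send_rows --plan '[20,0,0,-0.025,0,20,0,0,-0.04,0,20,0,0,-0.04,0,20,0,0.03,-0.025,0,20,-0.004,0.045,0,1.5,20,-0.003,0.045,0,1.5,20,0,0.045,0,1,20,0,0.045,0,0]' --grip_force 25

```text
time_s: 6.1
ee_pos: [434.1, 112.1, 306.9]
orientation: [-3.118, -0.039, -0.069]
contact_force: [0.6, -0.4, -1.3]
gripper_width: 0.371
```

```bash
python3 -c "
from h import *
tip(555,-348,110,1)"
```

```text
t 6.1 TIP [441.4 116.  141.1] yaw 1.4 tilt [0.044 0.023] d [100.7 467.4  25.2] turn 0.4 w 32.7 F [ 0.6 -0.4 -1.3]
q [-0.09  0.36 -0.3   2.14  0.17  0.62 -2.06]
```

Request:
send_rows --plan '[20,0,0.047,0,0,20,0,0.047,0,0,20,0.01,0.047,0,0,20,0.015,0.046,0,0,20,0.018,0.045,0,0,20,0.018,0.045,0,0,20,0.018,0.045,0,0,20,0.015,0.04,0,0]'

```text
time_s: 6.9
ee_pos: [534.4, -262.5, 303.8]
orientation: [-3.118, -0.04, -0.067]
contact_force: [2.2, 0.0, -2.2]
gripper_width: 0.363
```

Request:
send_rows --plan '[20,0.007,0.035,0.0,0,20,0,0.015,0,0,20,0,0,0,0,20,0,0,0,0]'

```text
time_s: 7.3
ee_pos: [541.9, -319.8, 301.8]
orientation: [-3.12, -0.028, -0.066]
contact_force: [-0.8, 0.7, -2.0]
gripper_width: 0.37
```

```bash
python3 -c "
from h import *
tip(555,-348,110,1)
c=shot('wrist','w5.png')"
```

```text
t 7.3 TIP [ 548.9 -316.3  136. ] yaw 1.0 tilt [0.042 0.021] d [ 4.4 32.4 25.5] turn -0.0 w 32.5 F [-0.8  0.7 -2. ]
q [ 0.62  0.62 -0.21  1.68  0.12  0.83 -1.18]
```

View pics/w5.png

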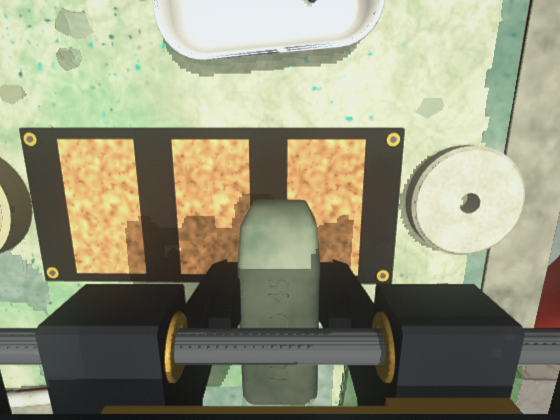

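The bar is held, spanning rows 200-404 at col 279. The patches and mat are visible at rows 128-280, so I'll measure both in this frame.

```bash
cat > patch.py <<'E'
from h import *
def patches(c,v1):
    im=cv2.GaussianBlur(c['pixels'],(3,3),0);h=cv2.cvtColor(im,cv2.COLOR_RGB2HSV)
    m=((h[...,0]<22)&(h[...,1]>70)&(h[...,2]>60)).astype(np.uint8);m[v1:]=0
    m=cv2.morphologyEx(cv2.morphologyEx(m,3,np.ones((7,7))),2,np.ones((9,9)))
    for k in cv2.findContours(m,0,2)[0]:
        if cv2.contourArea(k)>2000: print('patch px',k[:,0].mean(0).round(),cv2.minAreaRect(np.array([ray(c,u,v,8)[:2] for u,v in k[:,0]],np.float32)))
E
python3 -c "
from patch import *
c=shot('wrist');patches(c,280)
print('bar',ray(c,278,200,155),ray(c,280,404,155),'sides at z155',ray(c,241,260,155),ray(c,319,260,155))
for q in[(20,128),(404,128),(388,283),(40,283),(287,139),(364,139)]: print('matcorner/edge',q,ray(c,*q,8).round(1))
tip(555,-348,110,1)
"
```

```text
patch px [218. 204.] ((552.1383666992188, -260.17724609375), (114.0274429321289, 254.75494384765625), 1.1219267845153809)
bar [ 590.73120669 -313.80572154  155.        ] [ 499.1777723 -316.3465488  155.       ] sides at z155 [ 566.2569099  -299.62461751  155.        ] [ 567.089989   -330.35988988  155.        ]
matcorner/edge (20, 128) [ 613.8 -109.1    8. ]
matcorner/edge (404, 128) [ 619.4 -405.5    8. ]
matcorner/edge (388, 283) [ 491.9 -405.4    8. ]
matcorner/edge (40, 283) [ 483.3 -105.4    8. ]
matcorner/edge (287, 139) [ 609.5 -316.8    8. ]
matcorner/edge (364, 139) [ 610.7 -375.9    8. ]
t 7.4 TIP [ 549.1 -315.5  136.1] yaw 1.1 tilt [0.042 0.021] d [ 4.2 33.1 25.7] turn 0.1 w 32.3 F [-0.2  0.2 -1.7]
q [ 0.62  0.62 -0.21  1.68  0.12  0.83 -1.18]
```

Request:
send_rows --plan '[20,0.009,0.017,0.02,0,20,0.005,0.017,0.03,0,20,0.001,0.003,0.025,0,20,0,0,0.015,0,20,0,0,0,0]'

```text
time_s: 7.9
ee_pos: [565.0, -344.8, 211.6]
orientation: [-3.116, -0.049, -0.07]
contact_force: [-0.2, 0.4, -2.2]
gripper_width: 0.365
```

```bash
python3 -c "
from patch import *
tip(558.5,-349,17.5,1)
c=shot('wrist','w6.png')"
```

```text
t 7.9 TIP [ 572.4 -340.5   45.8] yaw 1.8 tilt [0.045 0.025] d [-15.4   8.7  27.5] turn 0.8 w 32.1 F [-0.2  0.4 -2.2]
q [ 0.62  0.8  -0.19  1.61  0.14  0.72 -1.16]
```

Request:
send_rows --plan '[20,-0.008,0.005,0.0,0.8,20,-0.008,0.004,0.008,0,20,0,0,0.006,0,20,0,0,0,0]'

```text
time_s: 8.35
ee_pos: [549.9, -354.1, 200.9]
orientation: [-3.118, -0.028, -0.079]
contact_force: [1.2, 0.9, -1.4]
gripper_width: 0.369
```

```bash
python3 -c "
from patch import *
tip(558.5,-349,17.5,1)
c=shot('wrist','w6.png')"
```

```text
t 8.35 TIP [ 558.3 -350.3   35.2] yaw 1.0 tilt [0.05  0.022] d [-0.7 -0.9 17.7] turn -0.0 w 32.5 F [ 1.2  0.9 -1.4]
q [ 0.64  0.8  -0.19  1.64  0.14  0.69 -1.15]
```

View pics/w6.png

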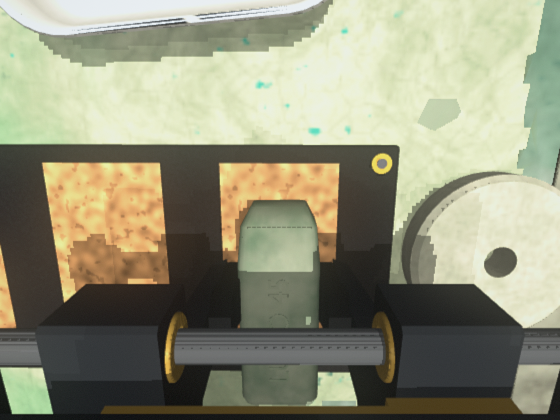

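The bar (cols 240-319) is centred over the near-wheel patch (cols 219-338). Lowering it.

Request:
send_rows --plan '[20,0,0,0.008,0,20,0,0,0.005,0,20,0,0,0.003,0,20,0,0,0.0,0]'

```text
time_s: 8.8
ee_pos: [551.4, -353.8, 184.3]
orientation: [-3.119, -0.028, -0.081]
contact_force: [0.4, -0.4, -1.2]
gripper_width: 0.367
```

```bash
python3 -c "
from patch import *
tip(558.5,-349,17.5,1)"
```

```text
t 8.8 TIP [ 560.  -350.2   18.5] yaw 1.0 tilt [0.052 0.022] d [-1.5 -1.2  1. ] turn -0.0 w 32.3 F [ 0.4 -0.4 -1.2]
q [ 0.64  0.83 -0.18  1.63  0.15  0.66 -1.15]
```

Request:
send_rows --plan '[20,-0.001,-0.001,0.002,0,20,0,0,0.0,0,56,0,0,0,0,56,0,0,0,0,56,0,0,-0.01,0,56,0,0,-0.03,0,56,0,0,-0.04,0,56,0,0,-0.03,0]'

```text
time_s: 9.6
ee_pos: [544.1, -354.0, 293.6]
orientation: [-3.116, -0.03, -0.074]
contact_force: [-0.2, -0.4, 0.8]
gripper_width: 0.563
```

```bash
python3 -c "
from patch import *
tip(440,144.6,130,-6)
c=shot('wrist','w7.png')"
```

```text
t 9.6 TIP [ 551.9 -349.8  127.8] yaw 1.1 tilt [0.047 0.025] d [-102.5 -496.4    5.2] turn 7.1 w 49.6 F [-0.2 -0.4  0.8]
q [ 0.67  0.67 -0.21  1.62  0.12  0.84 -1.13]
```

View pics/w7.png

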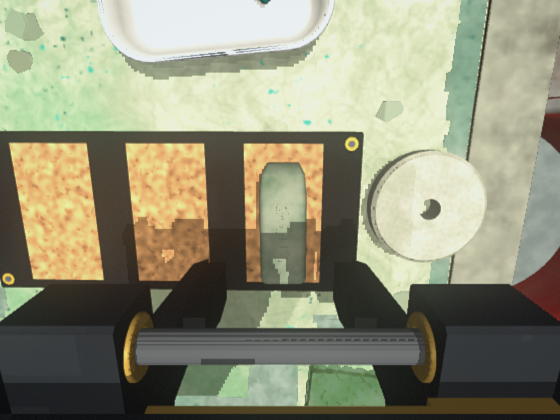

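The green bar sits on its patch: bar cols 260-307, rows 163-283, against the patch at cols 243-322, rows 143-280. I'll check the lengthwise centring in numbers.

```bash
python3 -c "
from patch import *
c=shot('wrist')
print('bar far/near ends z36',ray(c,283,163,36).round(1),ray(c,284,284,36).round(1),'sides',ray(c,260,220,36).round(1),ray(c,307,220,36).round(1))
print('patch far',ray(c,283,143.5,8).round(1),'near',ray(c,284,281,8).round(1),'left/right',ray(c,244,215,8).round(1),ray(c,323,215,8).round(1))
print('mid patch',ray(c,165,143.5,8).round(1),ray(c,172,280,8).round(1))
im=c['pixels'];
for x in(262,284,304): print(x,[im[r,x].tolist() for r in range(270,294,3)])
"
```

```text
bar far/near ends z36 [ 600.3 -349.8   36. ] [ 509.4 -352.6   36. ] sides [ 559. -334.   36.] [ 559.8 -368.1   36. ]
patch far [ 612.9 -349.3    8. ] near [ 499.6 -352.6    8. ] left/right [ 555.8 -319.1    8. ] [ 557.4 -382.6    8. ]
mid patch [ 611.  -258.1    8. ] [ 497.7 -257.7    8. ]
262 [[96, 103, 85], [98, 104, 87], [98, 104, 86], [95, 102, 84], [100, 104, 87], [45, 44, 36], [47, 46, 39], [81, 86, 68]]
284 [[164, 176, 147], [171, 181, 151], [175, 185, 155], [165, 176, 147], [163, 174, 144], [60, 62, 51], [50, 50, 42], [72, 77, 60]]
304 [[150, 111, 73], [143, 107, 71], [145, 108, 71], [160, 119, 78], [138, 104, 69], [49, 49, 41], [50, 48, 41], [74, 76, 62]]
```

Request:
send_rows --plan '[64,-0.012,-0.045,-0.01,0,64,-0.015,-0.047,0,0,64,-0.015,-0.047,0,0,64,-0.014,-0.047,0,0,64,-0.013,-0.047,0,0,64,-0.01,-0.047,0,0,64,-0.008,-0.047,0,0,64,-0.003,-0.047,0,0]'

```text
time_s: 10.5
ee_pos: [444.5, 21.5, 309.3]
orientation: [-3.126, -0.007, -0.093]
contact_force: [0.8, 0.5, -0.5]
gripper_width: 0.642
```

```bash
python3 -c "
from patch import *
tip(446,145.5,90,-6)"
```

```text
t 10.5 TIP [454.4  23.9 143.6] yaw 0.2 tilt [0.059 0.015] d [ -11.  -120.8   54.8] turn 6.2 w 56.5 F [ 0.8  0.5 -0.5]
q [ 0.09  0.34 -0.28  2.15  0.15  0.61 -1.86]
```

Request:
send_rows --plan '[64,-0.003,-0.047,0,6,64,0,-0.047,0.01,0,64,-0.005,-0.022,0.025,0,64,-0.001,0,0.02,0,64,0,0,0,0]'

```text
time_s: 11.0
ee_pos: [443.2, 151.6, 256.4]
orientation: [-3.113, 0.143, -0.098]
contact_force: [-0.6, -0.9, -0.5]
gripper_width: 0.64
```

```bash
python3 -c "
from patch import *
tip(446,145.5,7,-6)
c=shot('wrist','w8.png')"
```

```text
t 11.0 TIP [453.9 155.1  90.7] yaw -5.3 tilt [0.064 0.021] d [-12.1  12.5  82.8] turn 0.7 w 56.3 F [-0.6 -0.9 -0.5]
q [-0.24  0.47 -0.23  2.13  0.24  0.5  -2.31]
```

View pics/w8.png

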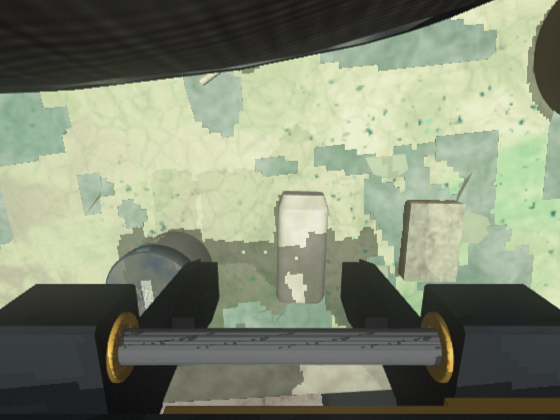

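White bar top face spans cols 279-327, rows 193-302; the pot is clear of the left finger and the pad of the right one.

```bash
python3 -c "
from patch import *
c=shot('wrist')
a=[ray(c,*q,26)[:2].round(1) for q in[(279,215),(328,215),(277,285),(325,285),(303,193),(301,303)]];print(a)
print('pad',[ray(c,*q,14)[:2].round(1) for q in[(411,201),(465,204),(457,282),(403,277)]])
tip((a[4]+a[5])[0]/2,(a[0]+a[1]+a[2]+a[3])[1]/4,7,-5)"
```

```text
[array([471.3, 157.1]), array([468.7, 126.4]), array([424.2, 162.7]), array([421.7, 131.2]), array([484. , 140.9]), array([410.1, 147.9])]
pad [array([470.7,  70.8]), array([465.7,  36.1]), array([411.4,  40.1]), array([418. ,  76.7])]
t 11.1 TIP [455.3 154.5  92.6] yaw -5.4 tilt [0.067 0.021] d [-12.7  13.3  84.6] turn -0.4 w 56.4 F [0.8 0.4 0.1]
q [-0.23  0.47 -0.23  2.12  0.24  0.5  -2.31]
```

Request:
send_rows --plan '[64,-0.012,0.013,0.02,0.6,64,-0.002,0.001,0.03,0,64,0,0,0.025,0,64,0,0,0.006,0]'

```text
time_s: 11.5
ee_pos: [438.2, 136.8, 179.5]
orientation: [-3.107, 0.175, -0.119]
contact_force: [-0.4, -0.1, 0.5]
gripper_width: 0.641
```

```bash
python3 -c "
from patch import *
tip(447,144.2,7,-6)"
```

```text
t 11.5 TIP [451.1 140.6  14.1] yaw -6.5 tilt [0.078 0.023] d [-5.  -2.9  6.8] turn -0.5 w 56.4 F [-0.4 -0.1  0.5]
q [-0.29  0.62 -0.14  2.17  0.31  0.29 -2.38]
```

Request:
send_rows --plan '[64,-0.005,-0.003,0.007,0,15,0,0,0,0,15,0,0,0,0,15,0,0,0,0,15,0,0,0,0]'

```text
time_s: 12.0
ee_pos: [435.8, 140.1, 175.6]
orientation: [-3.105, 0.18, -0.126]
contact_force: [-0.3, -0.0, -1.1]
gripper_width: 0.359
```

```bash
python3 -c "
from patch import *
tip(447,144.2,7,-6)"
```

```text
t 12.0 TIP [449.5 144.1  10.2] yaw -6.7 tilt [0.083 0.024] d [-2.7  0.3  3. ] turn -0.7 w 31.6 F [-0.3 -0.  -1.1]
q [-0.31  0.63 -0.13  2.18  0.32  0.27 -2.4 ]
```

Request:
send_rows --plan '[15,0,0,-0.03,0,15,0.003,0,-0.045,0,15,0.004,0.02,-0.04,0,15,0,0.045,-0.01,-4,15,0,0.047,0,-3.7,15,0,0.047,0,0,15,0.008,0.047,0,0,15,0.012,0.047,0,0]'

```text
time_s: 12.8
ee_pos: [447.3, -116.8, 304.4]
orientation: [-3.114, -0.064, -0.14]
contact_force: [1.4, 1.4, -0.3]
gripper_width: 0.36
```

Request:
send_rows --plan '[15,0.015,0.046,0,0,15,0.015,0.046,0,0,15,0.015,0.045,0,0,15,0.015,0.03,0,0]'

```text
time_s: 13.2
ee_pos: [512.5, -291.9, 307.6]
orientation: [-3.116, -0.056, -0.141]
contact_force: [0.7, -0.1, -1.4]
gripper_width: 0.36
```

```bash
python3 -c "
from patch import *
tip(557,-259.5,60,1)"
```

```text
t 13.2 TIP [ 527.4 -288.1  142.3] yaw 2.0 tilt [0.09  0.023] d [ 23.  -25.8  85.3] turn 1.0 w 31.7 F [ 0.7 -0.1 -1.4]
q [ 0.66  0.56 -0.27  1.79  0.12  0.74 -1.19]
```

Request:
send_rows --plan '[15,0.012,-0.012,0.025,0.6,15,0.009,-0.01,0.025,0,15,0,0,0.02,0,15,0,0,0,0]'

```text
time_s: 13.6
ee_pos: [540.3, -276.0, 239.5]
orientation: [-3.122, -0.021, -0.147]
contact_force: [0.6, 0.2, -1.0]
gripper_width: 0.36
```

```bash
python3 -c "
from patch import *
tip(557,-259.5,19,1)"
```

```text
t 13.6 TIP [ 555.8 -273.2   74.3] yaw 0.7 tilt [0.094 0.017] d [ -3.9 -12.8  55.4] turn -0.3 w 31.6 F [ 0.6  0.2 -1. ]
q [ 0.58  0.68 -0.23  1.78  0.16  0.62 -1.28]
```

Request:
send_rows --plan '[15,-0.003,-0.013,0.012,0,15,-0.001,-0.002,0.014,0,15,0,0,0.01,0,15,0,0,0,0]'

```text
time_s: 14.0
ee_pos: [539.6, -261.6, 204.6]
orientation: [-3.124, -0.02, -0.15]
contact_force: [-0.1, 0.6, -1.3]
gripper_width: 0.357
```

```bash
python3 -c "
from patch import *
tip(557,-259.5,19,1)
c=shot('wrist','w9.png')"
```

```text
t 14.0 TIP [ 555.5 -259.2   39.4] yaw 0.7 tilt [0.096 0.015] d [-0.5  0.7 20.4] turn -0.3 w 31.4 F [-0.1  0.6 -1.3]
q [ 0.55  0.72 -0.21  1.81  0.17  0.55 -1.31]
```

View pics/w9.png

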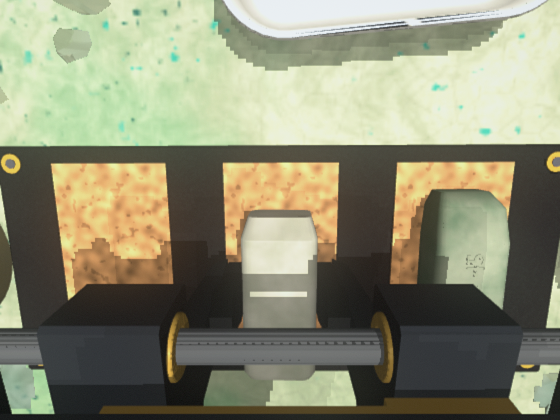

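The white bar (cols 243-317) is centred over the middle patch (cols 223-340). Checking lengthwise, then lowering.

```bash
python3 -c "
from patch import *
c=shot('wrist')
print(ray(c,280,210,55).round(1),ray(c,280,380,55).round(1),'patch far',ray(c,281,163,8).round(1),'near edge expected at',ray(c,281,163,8)[0]-112)
tip(557,-259.5,19,1)"
```

```text
[ 591.8 -258.3   55. ] [ 516.2 -259.4   55. ] patch far [ 608.5 -258.1    8. ] near edge expected at 496.547656043075
t 14.1 TIP [ 556.2 -259.8   40.5] yaw 0.7 tilt [0.097 0.014] d [-1.3 -0.1 21.5] turn -0.3 w 31.8 F [ 0.2 -0.3 -0.8]
q [ 0.55  0.72 -0.21  1.81  0.17  0.55 -1.31]
```

Request:
send_rows --plan '[15,0,0,0.009,0,15,0,0,0.006,0,15,0,0,0.003,0,15,0,0,0,0]'

```text
time_s: 14.5
ee_pos: [542.5, -263.3, 187.7]
orientation: [-3.126, -0.017, -0.157]
contact_force: [0.3, 0.6, -0.8]
gripper_width: 0.358
```

```bash
python3 -c "
from patch import *
tip(557,-259.5,18.5,1)"
```

```text
t 14.5 TIP [ 559.1 -261.3   22.6] yaw 0.6 tilt [0.1   0.012] d [-2.5 -1.8  3.9] turn -0.4 w 31.5 F [ 0.3  0.6 -0.8]
q [ 0.54  0.75 -0.21  1.8   0.18  0.52 -1.32]
```

Request:
send_rows --plan '[15,-0.003,-0.002,0.002,0,15,-0.0005,0,0.002,0,15,0,0,0,0]'

```text
time_s: 14.8
ee_pos: [539.4, -261.0, 183.5]
orientation: [-3.126, -0.017, -0.157]
contact_force: [-0.1, 0.8, 1.2]
gripper_width: 0.362
```

```bash
python3 -c "
from patch import *
tip(557,-259.5,18.5,1)"
```

```text
t 14.8 TIP [ 556.  -259.    18.4] yaw 0.6 tilt [0.1   0.012] d [ 1.   0.5 -0.1] turn -0.4 w 31.9 F [-0.1  0.8  1.2]
q [ 0.54  0.75 -0.2   1.81  0.18  0.5  -1.32]
```

Request:
send_rows --plan '[54,0,0,0,0,54,0,0,0,0,54,0,0,-0.012,0,54,0,0,-0.035,0,54,0,0,-0.045,0,54,0,-0.03,-0.03,0,80,-0.012,-0.045,0,0,100,-0.015,-0.046,0,0]'

```text
time_s: 15.6
ee_pos: [499.7, -146.2, 313.2]
orientation: [-3.131, 0.002, -0.172]
contact_force: [0.0, 0.4, -0.5]
gripper_width: 0.701
```

Request:
send_rows --plan '[100,-0.015,-0.046,0,0,100,-0.015,-0.046,0,0,100,-0.012,-0.047,0,0,100,-0.01,-0.047,0,0,100,-0.007,-0.047,0,0,100,-0.005,-0.047,0,0]'

```text
time_s: 16.2
ee_pos: [432.4, 142.5, 314.5]
orientation: [-3.132, 0.008, -0.192]
contact_force: [0.3, 0.4, -0.0]
gripper_width: 1.001
```

```bash
python3 -c "
from patch import *
tip(436.5,236,100,0)"
```

```text
t 16.2 TIP [452.6 143.1 149.7] yaw -0.3 tilt [0.122 0.004] d [-22.6 -92.6  47.7] turn -0.3 w 88.1 F [ 0.3  0.4 -0. ]
q [-0.2   0.34 -0.28  2.14  0.26  0.58 -2.24]
```

Request:
send_rows --plan '[100,-0.012,-0.045,0,0,100,-0.008,-0.035,0.02,0,100,-0.003,-0.008,0.015,0,100,0,0,0,0]'

```text
time_s: 16.6
ee_pos: [412.0, 242.7, 281.6]
orientation: [-3.122, -0.009, -0.206]
contact_force: [-0.5, 0.7, -0.3]
gripper_width: 0.998
```

```bash
python3 -c "
from patch import *
tip(436.5,236,100,0)
c=shot('wrist','w10.png')
im=cv2.medianBlur(c['pixels'],5);g=cv2.cvtColor(im,cv2.COLOR_RGB2GRAY)
s=robot.state()['ee_pos'];u,v=proj(c,(436.5,236,52));print('expected lid px',u,v)
cr=cv2.HoughCircles(g,cv2.HOUGH_GRADIENT,1,20,param1=60,param2=18,minRadius=32,maxRadius=65)
if cr is not None:
  for a in cr[0][:8]:
    l,r=ray(c,a[0]-a[2],a[1],52),ray(c,a[0]+a[2],a[1],52);print(a.round(1),ray(c,a[0],a[1],52).round(1),'diam',np.linalg.norm(l-r).round(1))
"
```

```text
t 16.6 TIP [433.8 244.8 117. ] yaw 0.3 tilt [0.131 0.013] d [ 0.4  9.  17.1] turn 0.3 w 87.9 F [-0.5  0.7 -0.3]
q [-0.44  0.43 -0.25  2.11  0.35  0.53 -2.53]
expected lid px 296.38569131816814 243.5873890087675
[296.5 246.5  41. ] [434.6 235.9  52. ] diam 52.6
[472.5 358.5  57.8] [358.6 116.6  52. ] diam 77.1
[ 92.5 357.5  63.3] [355.6 373.6  52. ] diam 86.9
[278.5 237.5  61.1] [440.4 247.5  52. ] diam 78.2
[238.5 334.5  44.4] [373.7 273.8  52. ] diam 59.6
[214.5 332.5  45.5] [374.9 289.9  52. ] diam 61.1
[264.5 291.5  40. ] [404.1 256.4  52. ] diam 52.5
[227.5 284.5  35.8] [408.6 280.7  52. ] diam 47.0
```

Request:
send_rows --plan '[100,0.002,0.009,0.02,0,100,-0.003,0,0.035,0,100,-0.003,0,0.03,0,100,0,0,0.008,0]'

```text
time_s: 17.05
ee_pos: [426.0, 230.7, 193.6]
orientation: [-3.118, 0.004, -0.224]
contact_force: [-0.1, -0.1, 0.7]
gripper_width: 1.006
```

```bash
python3 -c "
from patch import *
tip(438,236,24,0)"
```

```text
t 17.05 TIP [449.6 233.3  29.3] yaw -0.2 tilt [0.143 0.015] d [-12.3  -2.6   3.6] turn -0.2 w 88.5 F [-0.1 -0.1  0.7]
q [-0.51  0.6  -0.13  2.13  0.47  0.32 -2.62]
```

Request:
send_rows --plan '[100,-0.009,-0.003,0.002,0,100,-0.003,0,0.002,0,100,0,0,0,0]'

```text
time_s: 17.35
ee_pos: [415.3, 232.6, 190.2]
orientation: [-3.118, 0.01, -0.227]
contact_force: [0.6, 0.5, -0.2]
gripper_width: 1.003
```

```bash
python3 -c "
from patch import *
tip(438,236,24,0)"
```

```text
t 17.35 TIP [439.3 235.1  25.9] yaw -0.4 tilt [0.145 0.015] d [-1.6 -0.9  1.7] turn -0.4 w 88.3 F [ 0.6  0.5 -0.2]
q [-0.54  0.6  -0.1   2.15  0.47  0.29 -2.65]
```

Request:
send_rows --plan '[40,0,0,0,0,40,0,0,0,0,40,0,0,0,0,40,0,0,0,0]' --grip_force 15

```text
time_s: 17.75
ee_pos: [416.2, 233.2, 192.9]
orientation: [-3.115, 0.011, -0.233]
contact_force: [-0.3, -0.4, 0.9]
gripper_width: 0.658
```

```bash
python3 -c "
from patch import *
tip(438,236,24,0)"
```

```text
t 17.75 TIP [440.9 236.1  28.7] yaw -0.5 tilt [0.149 0.018] d [-3.6  0.2  4.3] turn -0.5 w 57.9 F [-0.3 -0.4  0.9]
q [-0.54  0.6  -0.11  2.15  0.47  0.29 -2.65]
```

Request:
send_rows --plan '[40,0,0,0,0,40,0.003,0,-0.025,0,40,0.006,0,-0.04,0,40,0.006,0.01,-0.04,0,40,0.003,0.035,-0.01,0,40,0.002,0.047,0,0,40,0,0.047,0,0,40,0,0.047,0,0]'

```text
time_s: 18.55
ee_pos: [419.3, 46.5, 311.4]
orientation: [-3.111, -0.013, -0.239]
contact_force: [1.1, -0.2, -0.0]
gripper_width: 0.626
```

```bash
python3 -c "
from patch import *
tip(558,-169.5,80,0)"
```

```text
t 18.55 TIP [444.7  50.2 147.4] yaw 0.4 tilt [0.153 0.022] d [100.2 222.2  79.1] turn 0.4 w 55.1 F [ 1.1 -0.2 -0. ]
q [ 0.05  0.29 -0.3   2.24  0.21  0.49 -1.98]
```

Request:
send_rows --plan '[40,0.014,0.042,0,0,40,0.018,0.043,0,0,40,0.022,0.042,0,0,40,0.022,0.038,0.005,0,40,0.012,0.018,0.02,0,40,0,0,0.015,0,40,0,0,0,0]'

```text
time_s: 19.25
ee_pos: [513.4, -151.7, 280.2]
orientation: [-3.115, 0.005, -0.238]
contact_force: [-1.4, 1.4, -1.1]
gripper_width: 0.63
```

```bash
python3 -c "
from patch import *
tip(558,-169.5,37,0)
c=shot('wrist','w11.png')"
```

```text
t 19.25 TIP [ 538.7 -148.9  116.2] yaw -0.3 tilt [0.152 0.017] d [ 7.1 21.9 80.8] turn -0.3 w 55.4 F [-1.4  1.4 -1.1]
q [ 0.43  0.51 -0.26  1.98  0.16  0.53 -1.5 ]
```

View pics/w11.png

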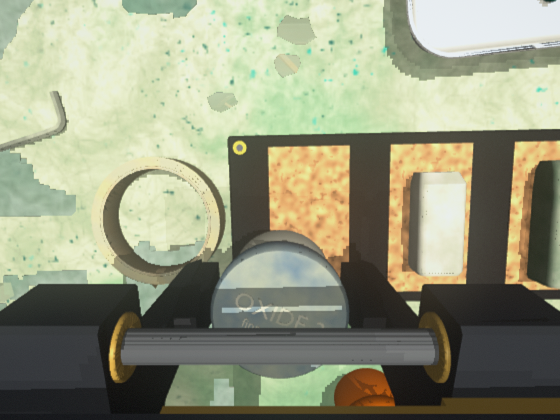

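The pot is held, with the lid spanning cols 211-348 and rows 242-378, and the far patch visible at cols 268-351. The white bar lies well on the middle patch.

```bash
python3 -c "
from patch import *
c=shot('wrist')
print('lid',ray(c,279.5,310,139.5).round(1),ray(c,211,310,139.5).round(1),ray(c,348,310,139.5).round(1))
print('patch far edge L/R',ray(c,268,147,8).round(1),ray(c,351,146,8).round(1))
print('mid patch',[ray(c,*q,8).round(1)[:2].tolist() for q in[(390,144),(473,142),(392,288)]])
print('white bar',[ray(c,*q,34).round(1)[:2].tolist() for q in[(438,172),(438,276),(411,220),(467,220)]])
tip(558,-169.5,37,0)"
```

```text
lid [ 534.7 -148.   139.5] [ 534.5 -120.7  139.5] [ 534.8 -175.1  139.5]
patch far edge L/R [ 606.7 -137.3    8. ] [ 607.3 -198.7    8. ]
mid patch [[608.7, -227.3], [610.0, -287.8], [498.6, -233.3]]
white bar [[588.3, -252.5], [516.4, -256.7], [555.8, -236.1], [555.9, -274.0]]
t 19.35 TIP [ 539.4 -148.2  117.9] yaw -0.2 tilt [0.154 0.016] d [ 6.  22.6 82.4] turn -0.2 w 54.9 F [ 0.2  0.1 -0.7]
q [ 0.43  0.5  -0.27  1.98  0.16  0.53 -1.5 ]
```

Request:
send_rows --plan '[40,0.003,0.012,0.015,0,40,0.002,0.009,0.02,0,40,0,0,0.015,0,40,0,0,0,0]'

```text
time_s: 19.75
ee_pos: [526.7, -165.3, 234.7]
orientation: [-3.114, -0.011, -0.246]
contact_force: [0.0, 0.8, -0.5]
gripper_width: 0.629
```

```bash
python3 -c "
from patch import *
tip(555.5,-169.3,37,0)"
```

```text
t 19.75 TIP [ 552.7 -162.2   70.8] yaw 0.3 tilt [0.157 0.019] d [-2.6  7.7 33.7] turn 0.3 w 55.4 F [ 0.   0.8 -0.5]
q [ 0.43  0.6  -0.24  1.96  0.19  0.45 -1.49]
```

Request:
send_rows --plan '[40,-0.001,0.007,0.01,0,40,-0.001,0.001,0.012,0,40,-0.001,0,0.007,0,40,0,0,0,0]'

```text
time_s: 20.15
ee_pos: [528.6, -171.1, 204.9]
orientation: [-3.113, -0.016, -0.248]
contact_force: [-1.4, -0.5, -0.4]
gripper_width: 0.628
```

```bash
python3 -c "
from patch import *
tip(555.5,-169.3,37,0)"
```

```text
t 20.15 TIP [ 554.9 -167.9   41. ] yaw 0.5 tilt [0.158 0.019] d [-0.   1.5  4. ] turn 0.5 w 55.3 F [-1.4 -0.5 -0.4]
q [ 0.42  0.66 -0.22  1.95  0.2   0.4  -1.49]
```

Request:
send_rows --plan '[40,0,0.001,0.003,0,40,0,0.0,0.002,0,40,0,0,0,0]'

```text
time_s: 20.45
ee_pos: [529.9, -172.2, 200.8]
orientation: [-3.114, -0.016, -0.25]
contact_force: [-0.9, 0.4, -1.2]
gripper_width: 0.63
```

```bash
python3 -c "
from patch import *
tip(555.5,-169.3,37,0)"
```

```text
t 20.45 TIP [ 556.3 -169.    37. ] yaw 0.5 tilt [0.159 0.019] d [-0.8  0.2 -0.2] turn 0.5 w 55.4 F [-0.9  0.4 -1.2]
q [ 0.42  0.67 -0.22  1.95  0.21  0.39 -1.49]
```

Request:
send_rows --plan '[40,-0.001,0,0.002,0,40,0,0,0.001,0]'

```text
time_s: 20.65
ee_pos: [530.3, -172.1, 200.1]
orientation: [-3.114, -0.016, -0.254]
contact_force: [-6.8, 1.3, 12.4]
gripper_width: 0.629
```

```bash
python3 -c "
from patch import *
tip(555.5,-169.3,37,0)"
```

```text
t 20.65 TIP [ 557.2 -169.2   36.4] yaw 0.5 tilt [0.162 0.018] d [-1.6  0.1 -0.9] turn 0.5 w 55.4 F [-6.8  1.3 12.4]
q [ 0.42  0.67 -0.22  1.95  0.21  0.39 -1.49]
```

Request:
send_rows --plan '[84,0,0,0,0,84,0,0,0,0,84,0,0,-0.01,0,84,0,0,-0.03,0,84,0,0,-0.045,0,84,0,0,-0.03,0,84,0,0,0,0]'

```text
time_s: 21.35
ee_pos: [510.9, -174.1, 319.1]
orientation: [-3.114, -0.017, -0.255]
contact_force: [0.0, -0.1, -0.2]
gripper_width: 0.842
```

```bash
python3 -c "
from patch import *
tip(455,54.7,60,-5)
c=shot('wrist','w12.png')
u,v=proj(c,(551,-169,60));print('expected lid px',u,v)
g=cv2.cvtColor(cv2.medianBlur(c['pixels'],5),cv2.COLOR_RGB2GRAY)
cr=cv2.HoughCircles(g,cv2.HOUGH_GRADIENT,1,20,param1=60,param2=18,minRadius=30,maxRadius=75)
for a in ([] if cr is None else cr[0][:10]):
    if abs(a[0]-u)<40 and abs(a[1]-v)<40: print(a.round(1),ray(c,a[0],a[1],60).round(1),'diam',np.linalg.norm(ray(c,a[0]-a[2],a[1],60)-ray(c,a[0]+a[2],a[1],60)).round(1))
"
```

```text
t 21.35 TIP [ 537.8 -171.1  155.3] yaw 0.6 tilt [0.162 0.018] d [ -95.1 -225.3   84.6] turn 5.6 w 74.1 F [ 0.  -0.1 -0.2]
q [ 0.51  0.45 -0.31  1.95  0.13  0.61 -1.42]
expected lid px 280.55462205713746 223.69171570307995
[278.5 222.5  37.9] [ 551.8 -167.5   60. ] diam 54.9
[269.5 259.5  72.2] [ 524.3 -161.2   60. ] diam 106.1
[301.5 204.5  65.6] [ 565.2 -183.9   60. ] diam 94.2
[248.5 223.5  67.8] [ 550.8 -145.7   60. ] diam 98.5
```

Request:
send_rows --plan '[60,-0.016,-0.043,0,2,60,-0.018,-0.045,0,2,60,-0.018,-0.045,0,1.6,60,-0.018,-0.045,0.01,0,60,-0.012,-0.03,0.02,0,60,0,0,0.02,0,60,0,0,0,0]'

```text
time_s: 22.1
ee_pos: [444.4, 44.3, 255.1]
orientation: [-3.103, 0.145, -0.246]
contact_force: [-0.1, 0.5, -0.5]
gripper_width: 0.602
```

```bash
python3 -c "
from patch import *
tip(455,54.7,5,-5.3)
c=shot('wrist','w13.png')
print([np.round(proj(c,p)) for p in[(470.7,70.8,14),(465.7,36.1,14),(411.4,40.1,14),(418,76.7,14)]])"
```

```text
t 22.1 TIP [470.7  47.3  91.3] yaw -5.5 tilt [0.158 0.018] d [-29.6  -3.1  82.8] turn -0.2 w 52.9 F [-0.1  0.5 -0.5]
q [-0.04  0.43 -0.19  2.22  0.28  0.35 -2.13]
[array([251., 249.]), array([302., 252.]), array([303., 328.]), array([250., 323.])]
```

View pics/w13.png

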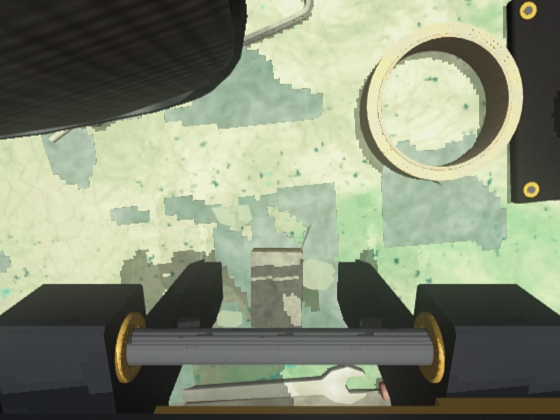

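Pad at cols 251-302, far edge at row 249, as predicted. Joint 6 is getting near its lower end, so I'll descend in watched steps.

Request:
send_rows --plan '[60,-0.01,-0.003,0.02,0,60,-0.006,0,0.02,0,60,0,0,0,0]'

```text
time_s: 22.45
ee_pos: [436.8, 47.7, 214.6]
orientation: [-3.102, 0.152, -0.251]
contact_force: [0.4, -0.1, 0.3]
gripper_width: 0.594
```

```bash
python3 -c "
from patch import *
tip(458,54.4,5,-5.3)"
```

```text
t 22.45 TIP [463.6  50.6  50.8] yaw -5.8 tilt [0.162 0.018] d [-13.2  -1.7  44.4] turn -0.5 w 52.3 F [ 0.4 -0.1  0.3]
q [-0.11  0.51 -0.12  2.25  0.34  0.23 -2.21]
```

Request:
send_rows --plan '[60,-0.001,-0.001,0.012,0,60,0,0,0.01,0]'

```text
time_s: 22.65
ee_pos: [441.0, 47.7, 194.7]
orientation: [-3.102, 0.157, -0.256]
contact_force: [-0.7, -0.3, 0.6]
gripper_width: 0.601
```

```bash
python3 -c "
from patch import *
tip(458,54.4,5,-5.3);print(robot.state()['joint_pos'].round(3))"
```

```text
t 22.65 TIP [468.4  50.4  31. ] yaw -6.0 tilt [0.165 0.017] d [-14.8  -2.   24. ] turn -0.7 w 52.9 F [-0.7 -0.3  0.6]
q [-0.12  0.56 -0.12  2.24  0.44  0.19 -2.31]
[-0.117  0.562 -0.118  2.242  0.436  0.193 -2.306]
```

Joint 6 is now at its lower stop, held there by the controller's clamp while the elbow takes up the rest. I'll take the pad nearer its far edge and keep the steps small.

Request:
send_rows --plan '[60,-0.003,-0.002,0.01,0.3,60,0,0,0.006,0]'

```text
time_s: 22.85
ee_pos: [442.6, 48.1, 181.6]
orientation: [-3.103, 0.17, -0.26]
contact_force: [-0.5, 0.4, -0.2]
gripper_width: 0.598
```

```bash
python3 -c "
from patch import *
tip(462,54,8,-5.3);print(robot.state()['joint_pos'].round(3))"
```

```text
t 22.85 TIP [470.4  50.4  18. ] yaw -6.4 tilt [0.167 0.014] d [-10.3  -2.3   8.5] turn -1.1 w 52.7 F [-0.5  0.4 -0.2]
q [-0.05  0.6  -0.2   2.23  0.74  0.2  -2.61]
[-0.048  0.6   -0.201  2.235  0.741  0.199 -2.606]
```

Request:
send_rows --plan '[60,-0.006,-0.002,0.003,0,60,-0.003,0,0.003,0]'

```text
time_s: 23.05
ee_pos: [437.5, 49.0, 176.5]
orientation: [-3.104, 0.176, -0.267]
contact_force: [0.3, -1.2, 0.7]
gripper_width: 0.602
```

```bash
python3 -c "
from patch import *
tip(462,54,8,-5.3);print(robot.state()['joint_pos'].round(3))
c=shot('wrist');print(ray(c,276,249,14))"
```

```text
t 23.05 TIP [466.   50.9  13. ] yaw -6.6 tilt [0.171 0.011] d [-5.1 -2.5  4.2] turn -1.3 w 53.0 F [ 0.3 -1.2  0.7]
q [-0.04  0.61 -0.22  2.25  0.89  0.19 -2.76]
[-0.037  0.61  -0.221  2.247  0.888  0.194 -2.758]
[481.51475333  52.02017832  14.        ]
```

Joint 7 has also reached its end (-2.76). I'll back up and use the half-turned grasp, which brings joint 7 to mid-range.

Request:
send_rows --plan '[60,0,0,-0.03,0,60,0,0,-0.04,0,60,0,0,-0.04,-4,60,0,0,-0.02,-8.5,60,0,0,0,-8.5,60,0,0,0,-8.5,60,0,0,0,-8.5,60,0,0,0,-8.5]'

```text
time_s: 23.9
ee_pos: [417.4, 41.4, 318.6]
orientation: [2.873, 1.064, 0.258]
contact_force: [0.7, -0.1, 0.1]
gripper_width: 0.594
```

```bash
python3 -c "
from patch import *
tip(462,54,90,174.7)"
```

```text
t 23.9 TIP [447.2  40.7 155.3] yaw 41.1 tilt [ 0.18  -0.005] d [11.  -8.5 66.8] turn -133.6 w 52.3 F [ 0.7 -0.1  0.1]
q [ 0.53  0.37 -0.86  2.22  0.63  0.59 -1.65]
```

Request:
send_rows --plan '[60,0,0,0,-8.5,60,0,0,0,-8.5,60,0,0,0,-8.5,60,0,0,0,-8.5,60,0,0,0,-8.5,60,0,0,0,-8.5,60,0,0,0,-8.5,60,0,0,0,-8.5]'

```text
time_s: 24.7
ee_pos: [419.2, 33.7, 327.1]
orientation: [1.721, 2.425, 0.133]
contact_force: [1.3, 0.3, -0.2]
gripper_width: 0.601
```

```bash
python3 -c "
from patch import *
tip(462,54,90,174.7)"
```

```text
t 24.7 TIP [449.9  29.9 164. ] yaw 108.9 tilt [ 0.185 -0.023] d [25.   6.9 74.4] turn -65.8 w 52.9 F [ 1.3  0.3 -0.2]
q [ 0.75  0.47 -1.14  2.21  0.82  0.71 -0.6 ]
```

Request:
send_rows --plan '[60,0,0,0,-8.5,60,0,0,0,-8.5,60,0,0,0,-8.5,60,0,0,0,-8.5,60,0,0,0,-8.5,60,0,0,0,-8.5,60,0,0,0,-8.5,60,0,0,0,-4]'

```text
time_s: 25.5
ee_pos: [420.3, 25.2, 334.2]
orientation: [0.167, 2.948, -0.048]
contact_force: [-0.7, 0.7, -0.1]
gripper_width: 0.599
```

```bash
python3 -c "
from patch import *
tip(460,54,60,174.7)"
```

```text
t 25.5 TIP [451.1  18.1 171.2] yaw 173.6 tilt [ 0.185 -0.043] d [ 16.2  39.2 109.3] turn -1.1 w 52.7 F [-0.7  0.7 -0.1]
q [ 0.84  0.51 -1.24  2.2   0.88  0.79  0.49]
```

Request:
send_rows --plan '[60,0.008,0.015,0.03,0,60,0.006,0.015,0.035,0,60,0.002,0.009,0.03,0,60,0,0,0,0]'

```text
time_s: 25.9
ee_pos: [430.6, 55.8, 238.6]
orientation: [0.186, 2.94, -0.064]
contact_force: [-0.6, -0.0, 0.8]
gripper_width: 0.598
```

```bash
python3 -c "
from patch import *
tip(454,54.7,8,174.7)
c=shot('wrist','w14.png')
print([np.round(proj(c,p)) for p in[(470.7,70.8,14),(465.7,36.1,14),(411.4,40.1,14),(418,76.7,14)]])"
```

```text
t 25.9 TIP [462.4  46.6  75.9] yaw 172.9 tilt [ 0.191 -0.055] d [22.4  9.  64.5] turn -1.8 w 52.6 F [-0.6 -0.   0.8]
q [ 0.52  0.67 -0.97  2.23  1.2   0.69  0.12]
[array([321., 224.]), array([264., 223.]), array([257., 136.]), array([324., 140.])]
```

Request:
send_rows --plan '[60,0.012,0.006,0.015,-1.8,60,0.01,0.003,0.02,0,60,0.002,0,0.015,0,60,0,0,0,0]'

```text
time_s: 26.35
ee_pos: [421.7, 60.8, 192.1]
orientation: [0.151, 2.93, -0.076]
contact_force: [0.3, 0.2, 1.1]
gripper_width: 0.595
```

```bash
python3 -c "
from patch import *
tip(446,55.6,6,174.7)"
```

```text
t 26.35 TIP [455.3  50.5  29.8] yaw 174.3 tilt [ 0.202 -0.062] d [14.5  5.  21.1] turn -0.4 w 52.3 F [0.3 0.2 1.1]
q [ 0.43  0.74 -0.87  2.26  1.41  0.66 -0.07]
```

Request:
send_rows --plan '[60,0.01,0.005,0.01,0,60,0.003,0,0.008,0,60,0,0,0,0]'

```text
time_s: 26.65
ee_pos: [416.0, 63.8, 176.8]
orientation: [0.161, 2.921, -0.08]
contact_force: [-0.5, -1.1, 0.5]
gripper_width: 0.601
```

```bash
python3 -c "
from patch import *
tip(446,55.6,7,174.7)"
```

```text
t 26.65 TIP [450.8  52.9  14.8] yaw 174.0 tilt [ 0.21  -0.066] d [6.7 2.4 6.5] turn -0.7 w 52.8 F [-0.5 -1.1  0.5]
q [ 0.4   0.77 -0.85  2.27  1.5   0.66 -0.16]
```

Request:
send_rows --plan '[60,0.004,0.002,0.006,0,60,0.001,0.001,0.003,0,20,0,0,0,0,20,0,0,0,0,20,0,0,0,0]' --grip_force 10

```text
time_s: 27.15
ee_pos: [416.7, 65.1, 172.4]
orientation: [0.168, 2.912, -0.082]
contact_force: [0.1, -0.5, -0.5]
gripper_width: 0.406
```

```bash
python3 -c "
from patch import *
tip(446,55.6,7,174.7)
c=shot('wrist','w15.png');print(ray(c,280,200,14))"
```

```text
t 27.15 TIP [452.8  53.7  10.8] yaw 173.7 tilt [ 0.218 -0.068] d [7.7 1.2 2. ] turn -1.0 w 35.8 F [ 0.1 -0.5 -0.5]
q [ 0.39  0.78 -0.84  2.28  1.53  0.67 -0.2 ]
[411.19984305  60.47155582  14.        ]
```

The jaws stopped at 35.8 mm, so the pad is between them, but the hold is high on it. I'll regrip 5 mm lower.

Request:
send_rows --plan '[50,0,0,0,0,50,0.004,0.001,0.005,0,50,0.001,0,0.004,0,20,0,0,0.001,0,20,0,0,0.001,0,20,0,0,0,0]' --grip_force 12

```text
time_s: 27.8
ee_pos: [413.4, 69.9, 164.2]
orientation: [0.155, 2.904, -0.078]
contact_force: [-1.4, -2.7, 8.4]
gripper_width: 0.409
```

```bash
python3 -c "
from patch import *
tip(446,55.6,7,174.7)"
```

```text
t 27.8 TIP [451.1  59.    2.9] yaw 174.2 tilt [ 0.227 -0.065] d [ 3.6 -4.1 -4.9] turn -0.5 w 36.0 F [-1.4 -2.7  8.4]
q [ 0.37  0.8  -0.83  2.28  1.58  0.67 -0.25]
```

Request:
send_rows --plan '[20,-0.003,0,-0.02,0,20,-0.005,0,-0.035,0,20,-0.006,0,-0.045,0,20,-0.008,-0.02,-0.035,0,20,-0.012,-0.042,-0.01,0,20,-0.018,-0.044,0,0,20,-0.02,-0.044,0,0,20,-0.02,-0.044,0,0]'

```text
time_s: 28.6
ee_pos: [448.2, -120.8, 337.7]
orientation: [0.126, 2.91, -0.078]
contact_force: [1.2, 0.6, -0.3]
gripper_width: 0.411
```

```bash
python3 -c "
from patch import *
tip(561,-167.5,90,178)"
```

```text
t 28.6 TIP [ 485.3 -131.2  176.2] yaw 175.3 tilt [ 0.224 -0.063] d [-56.7 -25.5 103. ] turn -2.7 w 36.1 F [ 1.2  0.6 -0.3]
q [ 1.1   0.53 -1.16  2.12  0.87  0.73  0.89]
```

Request:
send_rows --plan '[20,-0.025,-0.012,0,0,20,-0.02,-0.008,0.02,0,20,-0.008,-0.003,0.025,0,20,0,0,0,0]'

```text
time_s: 29.0
ee_pos: [509.0, -162.8, 303.7]
orientation: [0.152, 2.912, -0.085]
contact_force: [-0.2, -0.1, -0.9]
gripper_width: 0.411
```

```bash
python3 -c "
from patch import *
tip(561,-167.5,64,178)
c=shot('wrist','w16.png');T=np.array(c['camera_from_world']);print(-T[:3,:3].T@T[:3,3])
im=cv2.imread('pics/w16.png')
top=shot('top');sc=shot('scene')
o=np.zeros((600,800,3),np.uint8);o[:420,:560]=im
t=cv2.cvtColor(top['pixels'],cv2.COLOR_RGB2BGR)[160:235,290:430];o[420:600,:336]=cv2.resize(t,(336,180))
s=cv2.cvtColor(sc['pixels'],cv2.COLOR_RGB2BGR)[130:240,230:370];o[:189,560:]=cv2.resize(s,(240,189))
cv2.imwrite('pics/w16c.png',o)"
```

```text
t 29.0 TIP [ 545.4 -174.2  142.2] yaw 174.3 tilt [ 0.22  -0.069] d [ 3.2 11.9 79. ] turn -3.7 w 36.2 F [-0.2 -0.1 -0.9]
q [ 1.    0.68 -1.03  1.98  0.96  0.76  0.9 ]
[ 442.91217453 -155.90143221  267.58892425]
```

View pics/w16c.png

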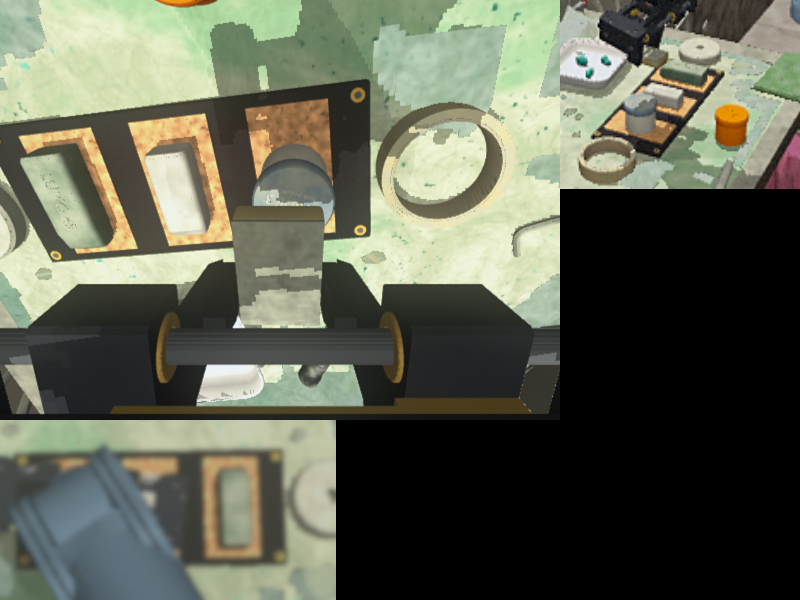

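The pad is held level in the jaws: its top face's near edge is at row 221, cols 234-323. The lid below spans cols 252-334, and both bars lie on their patches. I'll check the offsets.

```bash
python3 -c "
from patch import *
c=shot('wrist')
a,b=ray(c,234,221,153),ray(c,323,221,153);print('pad near edge',a.round(1),b.round(1),np.linalg.norm(a-b).round(1));
print('far edge visible to',ray(c,279,326,153).round(1))
p=(551.8,-167.5,60);print('lid proj',np.round(proj(c,p)),'sides',np.round(proj(c,(551.8,-139.5,60))),np.round(proj(c,(551.8,-195.5,60))),'near',np.round(proj(c,(523.8,-167.5,60))))
print('seen lid sides at row 197', ray(c,252,197,60).round(1),ray(c,334,197,60).round(1))
tip(561,-167.5,90,178)"
```

```text
pad near edge [ 509.  -184.8  153. ] [ 511.7 -150.3  153. ] 34.6
far edge visible to [ 567.2 -173.3  153. ]
lid proj [292. 204.] sides [333. 201.] [251. 207.] near [288. 165.]
seen lid sides at row 197 [ 544.2 -193.5   60. ] [ 548.7 -138.9   60. ]
t 29.2 TIP [ 545.7 -172.5  145.5] yaw 174.5 tilt [ 0.223 -0.07 ] d [-1.7  9.2 57.1] turn -3.5 w 36.0 F [-0.5  1.2  0.7]
q [ 1.    0.67 -1.04  1.98  0.96  0.76  0.9 ]
```

Request:
send_rows --plan '[20,0,0.005,0.018,-3.5,20,0,0.003,0.022,0,20,0,0,0.014,0,20,0,0,0,0]'

```text
time_s: 29.6
ee_pos: [520.7, -154.7, 256.9]
orientation: [0.049, 2.908, -0.101]
contact_force: [0.4, -1.0, -0.5]
gripper_width: 0.408
```

```bash
python3 -c "
from patch import *
tip(559.3,-168.5,64,178)"
```

```text
t 29.6 TIP [ 558.6 -166.6   95.7] yaw 178.5 tilt [ 0.228 -0.072] d [ 6.6  0.2 31. ] turn 0.5 w 35.9 F [ 0.4 -1.  -0.5]
q [ 0.91  0.75 -0.95  1.98  1.09  0.7   0.85]
```

Request:
send_rows --plan '[20,0.003,0,0.01,0,20,0.003,0,0.01,0,20,0,0,0.005,0,20,0,0,0,0]'

```text
time_s: 30.0
ee_pos: [520.2, -156.0, 232.0]
orientation: [0.048, 2.905, -0.103]
contact_force: [0.5, 0.1, -0.4]
gripper_width: 0.41
```

```bash
python3 -c "
from patch import *
tip(559.3,-168.5,64,178)
c=shot('wrist','w17.png');im=c['pixels'].astype(int);s=im.sum(2)
print('pad col profile row 240',[int(x) for x in s[240,215:345:5]]);print('row profile col 279',[int(x) for x in s[180:300:4,279]])"
```

```text
t 30.0 TIP [ 558.5 -168.2   70.9] yaw 178.6 tilt [ 0.231 -0.073] d [0.9 0.2 6.9] turn 0.6 w 36.1 F [ 0.5  0.1 -0.4]
q [ 0.88  0.78 -0.9   1.99  1.16  0.67  0.79]
pad col profile row 240 [182, 192, 340, 334, 346, 331, 312, 320, 337, 324, 341, 346, 333, 324, 302, 294, 301, 308, 329, 329, 332, 329, 326, 324, 239, 159]
row profile col 279 [310, 320, 202, 232, 259, 311, 354, 224, 240, 254, 211, 331, 335, 342, 327, 331, 342, 348, 321, 316, 309, 319, 377, 506, 448, 291, 301, 323, 505, 576]
```

Lowering onto the lid in small steps, watching the force.

Request:
send_rows --plan '[20,0.001,0,0.004,0,20,0,0,0.002,0]'

```text
time_s: 30.25
ee_pos: [521.0, -156.5, 226.5]
orientation: [0.048, 2.904, -0.103]
contact_force: [-0.1, -0.7, -1.1]
gripper_width: 0.408
```

```bash
python3 -c "
from patch import *
tip(559.3,-168.5,64,178)"
```

```text
t 30.25 TIP [ 559.5 -168.7   65.5] yaw 178.6 tilt [ 0.232 -0.074] d [0.5 0.3 1.4] turn 0.6 w 35.9 F [-0.1 -0.7 -1.1]
q [ 0.88  0.79 -0.89  1.99  1.17  0.66  0.78]
```

Request:
send_rows --plan '[20,0,0,0.002,0,20,0,0,0.0,0]'

```text
time_s: 30.45
ee_pos: [522.1, -156.0, 225.1]
orientation: [0.047, 2.902, -0.102]
contact_force: [-1.2, 1.8, 3.6]
gripper_width: 0.406
```

```bash
python3 -c "
from patch import *
tip(559.3,-168.5,63,178)"
```

```text
t 30.45 TIP [ 560.9 -168.1   64.1] yaw 178.6 tilt [ 0.234 -0.073] d [ 1.8 -0.4  0.8] turn 0.6 w 35.7 F [-1.2  1.8  3.6]
q [ 0.87  0.79 -0.89  1.99  1.18  0.66  0.78]
```

Contact felt (about 4 N). Releasing and backing straight off.

Request:
send_rows --plan '[58,0,0,0,0,58,0,0,0,0,58,0,0,-0.01,0,58,0,0,-0.02,0,58,0,0,-0.04,0,58,0,0,-0.045,0,58,0.03,0,-0.02,0,58,0.03,0,0,0]'

```text
time_s: 31.25
ee_pos: [432.5, -143.0, 348.7]
orientation: [0.044, 2.9, -0.1]
contact_force: [-0.8, -1.6, -0.8]
gripper_width: 0.581
```

Run:
```python
from patch import *
tip(559.3,-168.5,63,178)
c=shot('wrist','w18.png')
print('lid expected',[np.round(proj(c,(551.8+28*np.cos(a),-167.5+28*np.sin(a),60))).tolist() for a in(0,np.pi/2,np.pi,-np.pi/2)])
print('pad expected corners',[np.round(proj(c,(551.8+x,-167.5+y,74))).tolist() for x,y in((-27,18),(27,18),(27,-18),(-27,-18))])
u,v=map(int,proj(c,(551.8,-167.5,74)));s=c['pixels'].astype(int)
print(u,v,'row',[(x,s[v,x].tolist()) for x in range(u-55,u+56,5)]);print('col',[(y,s[y,u].tolist()) for y in range(v-80,v+80,6)])
```

```text
t 31.25 TIP [ 471.7 -154.9  187.8] yaw 178.7 tilt [ 0.236 -0.072] d [-55.6  -2.2 142.6] turn 0.7 w 51.1 F [-0.8 -1.6 -0.8]
q [ 1.19  0.5  -1.19  2.13  0.83  0.71  1.03]
lid expected [[278.0, 279.0], [308.0, 254.0], [275.0, 227.0], [245.0, 254.0]]
pad expected corners [[296.0, 238.0], [297.0, 288.0], [257.0, 288.0], [252.0, 237.0]]
275 263 row [(220, [58, 56, 46]), (225, [243, 223, 147]), (230, [72, 71, 62]), (235, [74, 72, 63]), (240, [76, 74, 64]), (245, [74, 73, 63]), (250, [177, 185, 168]), (255, [218, 219, 186]), (260, [215, 217, 185]), (265, [217, 219, 189]), (270, [218, 221, 187]), (275, [190, 190, 164]), (280, [194, 197, 168]), (285, [209, 212, 181]), (290, [204, 207, 176]), (295, [116, 124, 114]), (300, [200, 216, 207]), (305, [242, 227, 151]), (310, [122, 110, 80]), (315, [71, 73, 64]), (320, [71, 73, 63]), (325, [68, 71, 62]), (330, [143, 123, 68])]
col [(183, [241, 222, 145]), (189, [194, 145, 94]), (195, [180, 133, 87]), (201, [144, 116, 87]), (207, [117, 113, 97]), (213, [116, 113, 98]), (219, [89, 89, 81]), (225, [95, 99, 94]), (231, [107, 98, 71]), (237, [205, 207, 176]), (243, [196, 196, 168]), (249, [201, 203, 174]), (255, [198, 199, 171]), (261, [189, 191, 164]), (267, [183, 183, 157]), (273, [212, 216, 183]), (279, [205, 209, 178]), (285, [214, 218, 185]), (291, [205, 230, 184]), (297, [214, 232, 189]), (303, [209, 228, 184]), (309, [224, 236, 199]), (315, [230, 239, 206]), (321, [233, 239, 208]), (327, [211, 221, 180]), (333, [71, 76, 69]), (339, [73, 79, 72])]
```

The pad is on the lid: cols 251-293, rows 235-288, against the expected 254-297 and 237-288, so it is within about 3 mm. One last check on the wheel, tape and bars from the top view, then I'll hand in.

Run:
```python
from patch import *
a=cv2.imread('pics/top0.png',0);c=shot('top','top1.png');b=cv2.imread('pics/top1.png',0)
d=cv2.absdiff(a,b)
for n,(u,v) in dict(wheel=(428,192),tape=(275,197),orange=(339,253)).items(): print(n,'mean diff',d[v-22:v+22,u-20:u+20].mean().round(2))
im=c['pixels'].astype(int)
for n,p in dict(green=(554.5,-350,36),white=(554,-259,34),pot=(552,-168,74)).items():
    u,v=map(int,proj(c,p));print(n,(u,v),im[v,u].tolist())
robot.close_job();print('closed',robot.state()['time_s'])
```

```text
wheel mean diff 7.66
tape mean diff 12.26
orange mean diff 43.96
green (387, 194) [159, 164, 140]
white (352, 194) [196, 200, 186]
pot (318, 192) [156, 156, 137]
the job is handed in; nothing more can be done
the job is handed in; nothing more can be done
```

The kit is set out on the mat and the job is handed in. It took about 31 s of robot time, against the 122 s limit.

**Where things are** (measured with the wrist camera, working away from the felt wheel at the mat's -y end):

| Thing | Place | Off centre |
|---|---|---|
| Green bar, lengthwise | Patch nearest the wheel | about 1 mm |
| White bar, lengthwise | Middle patch | 1–2 mm |
| Powder pot, upright | Furthest patch | 1–2 mm |
| Abrasive pad, flat | On the pot's lid | about 1 mm one way, 2–3 mm the other |

**Which pot:** I used the one with the white body and blue lid. The orange pot was the look-alike and I left it alone.

**Checks that disagreed or were not clean:**
- **Cameras:** the top camera placed the mat patches 4–6 mm further along -y than the wrist camera. I trusted the wrist camera, because the jaws closed centred on each thing where it said they were.
- **Tool tilt:** the tool leaned further as I worked, ending at about 14°. On the first try at the pad, joints 6 and 7 came right to their limits (0.193 against 0.19, and -2.758 against -2.76). No reading went past a limit. I backed off and took the pad with the gripper turned half round.
- **Last top-view check:** this was only partly useful. The comparison with the first picture showed small changes at the wheel and tape and a large one at the orange pot. I put that down to the arm or its shadow, since I never moved into any of them, but I had no pictures left to look at it. At the three patches I read one pixel colour each, and they fit the green bar, the white bar and the pad.

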